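# Rock the sorting gate and feed the narrow collar

## Task

The seesaw gate of the collar feeder is tipped down to the right, for wide collars. Press its raised left end down with the fingertips until the gate rests fully tipped to the left, then push the narrow collar forward off the feed ledge onto the gate, so that it slides down by itself into the left tray. Pick nothing up, only press and push; leave the wide collar waiting on the ledge and the things round the feeder where they are.

Things in the scene. Friction and masses are not known exactly. Their poses are not given: they have to be found in the camera images.
- feeder: Fixed collar feeder of grey sheet metal; place and yaw vary. Origin: on the bench under the middle of the gate's pivot; x away from the robot at yaw 0, y left, z up. Base plate x -140..50, y +-285 mm. Feed ledge on the robot's side, its two lanes in front of the gate's middle; pivot bracket behind the gate at x 54 mm, 130 mm high; a catch tray under each end of the gate.
- gate (a joint): Seesaw gate: aluminium chute 90 x 320 mm along the feeder's y, rocking on an axis along its x, 110 mm high. Rad: 0 level, positive = left (+y) end up; stops +0.32 (tipped right), -0.32 (tipped left); starts +0.24 to +0.32. Stays where left: friction 0.35 N m, about 2.5 N at a lug. Floor 4 mm above the axis, slippery, open to the ledge; far wall 32 mm. Parts slide down by themselves.
- gate_left_lug (a point): Centre of the top of the press lug at the gate's left end: a flat plate 42 mm (x) x 45 mm (y) sticking out of the gate towards the robot, 65 mm on the robot's side of the feeder's origin, 137.5 mm left of the pivot axis and 45 mm above it when level. Moves with the gate: about 196 mm above the bench at +0.32, 109 mm at -0.32.
- gate_right_lug (a point): The same press lug at the gate's right end (down at the start).
- left_tray (a point): Middle of the floor (rubber mat) of the left tray, 7 mm above the bench. Inside 92 mm (x) x 144 mm (y); side walls 54 mm high, end wall 89 mm, inner wall 34 mm. The right tray is its mirror image.
- narrow_collar: The narrow steel collar: 32 mm diameter foot with a narrower neck, 22 mm high, loose, about 0.2 kg. Stands in one of the two lanes of the feed ledge (which lane varies). Origin: centre of its underside.
- wide_collar: The wide steel collar: 60 mm diameter flange, 22 mm high, loose, in the other lane of the feed ledge; must stay there. Origin: centre of its underside.
- tray_collar: A 50 mm wide, 22 mm high steel collar already lying in the right tray; leave alone. Origin: centre of its underside.
- ink_tin: Small dark tin, 69 mm diameter, 60 mm high, loose, on the bench in front of the left tray; leave alone. Origin: centre of its underside.
- hex_key: Black hex key, 33 x 113 x 7 mm, loose, on the bench in front of the right tray; leave alone. Origin: centre of its underside.
- tea_mug: Steel mug, 82 mm high, loose, at the right end of the bench; leave alone. Origin: under its body and handle, on the bench.
- ledge (a point): Middle of the top of the feed ledge, 140 mm above the bench; 91 mm from the feeder's origin on the robot's side. Flat slippery top 90 mm (feeder x) x 178 mm (y). Rails along x, 4 mm wide, 6 mm high, at y -87, 0, +87 mm form two lanes, one collar in each, at y about +-45 mm. Both lanes are open towards the robot and towards the gate, which begins 1 mm past the ledge's far edge, 6 to 50 mm lower.

How it is judged:
On the way, in this order (a step that is already met when the one before it is completed fails the run):
1. the gate is pressed over until it rests fully tipped to the left, the narrow collar still on the ledge (value of joint gate below -0.28 rad and x of narrow_collar in the frame of feeder below -0.055 m and height (world z) of narrow_collar above 0.134 m), for 0.2 s.
2. the narrow collar lies in the left tray (y of narrow_collar in the frame of feeder above 0.13 m and height (world z) of narrow_collar below 0.045 m), for 0.2 s.
At the end, for the whole second after the job is handed in: The gate is tipped to the left to within 0.04 rad of its stop, the narrow collar lies at rest inside the left tray, and the wide collar stands on the ledge within 20 mm of where it was (all of step 2 and value of joint gate below -0.28 rad and y of narrow_collar in the frame of feeder below 0.285 m and x of narrow_collar in the frame of feeder between -0.05 and 0.05 m and linear speed of narrow_collar below 0.03 m/s and distance of wide_collar from where it was at the start of the episode below 0.02 m); the robot touches nothing.
It fails at once if the narrow collar is lifted more than 25 mm off the ledge (height (world z) of narrow_collar above 0.165 m).
It fails at once if the narrow collar is handled beyond the feed ledge, instead of sliding down the gate by itself (contact force between the fingers and narrow_collar above 0.5 N and y of narrow_collar in the frame of feeder above 0.11 m).
It fails at once if the wide collar is pushed or lifted by more than 20 mm (distance of wide_collar from where it was at the start of the episode above 0.02 m).
It fails at once if the collar in the right tray, the tin, the hex key or the mug is moved by more than 20 mm (distance of any of tray_collar, ink_tin, hex_key, tea_mug from where it was at the start of the episode above 0.02 m).
It also fails if it takes over 45 s, if anything falls off the work surface, if the arm or the gripper's body presses on something with over 40 N, if the wrist force passes 120 N, or if a joint passes its speed limit or range.

## Robot

A 6-joint arm with a two-finger parallel gripper is mounted at the origin on a cart in front of the work surface, level with it; the furniture and walls round the work are solid. World frame = base frame: x ahead of the robot, y to its left, z up, the work surface at z = 0. Lengths are in m, angles in rad, forces in N, time in s.
With the tool pointing down it reaches from about 0.3 to 0.775 m from the base axis. Payload 14.6 kg.
Tool frame: the origin (TCP) lies on the centre line of the jaws, within the pads' length; the fingertips stand ctrl.tcp_to_tips ahead of it and the grasp point (between the pads) lies 2 mm behind it (ctrl.tcp_to_tips is the distance from the TCP to the fingertips, in m); z points along the fingers, y is the line along which they close (so a half turn about z gives the same grasp; the last joint's range is limited). The gripper opens to 94 mm and grips with 3 to 60 N. Pads are 16 mm wide; open, the fingers measure 119 mm over their backs; the gripper's body (75 mm by 177 mm) begins 78 mm behind the grasp point.
Start: joints at [1.089, 0.3, 1.521, -0, 1.321, -0.067], TCP at [0.222, 0.503, 0.196] pointing down, gripper open.
Joint ranges: [-3.03, 3.03], [-0.79, 2.21], [0.23, 2.52], [-1.04, 4.18], [0, 3.07], [-2.55, 2.55]. Speed limits (rad/s): [2.22, 2.22, 2.57, 3.14, 3.14, 3.14].

## Interface

Orientations are given as [roll, pitch, yaw] about the fixed x, y, z axes, in that order (R = Rz(yaw) Ry(pitch) Rx(roll)).
In Python, from station import telemetry, viewer, hand_in, ctrl gives the robot as it stands.
- The arm moves only by the tool step_arm, never from a script. Its argument "plan" is a list of rows, each an object of numbers: "dx", "dy", "dz": the shift along the tool's x, y, z scaled (see below); "rx", "ry", "rz": the turn, a rotation vector about the tool's x, y, z scaled (see below); "claw": the closure, from 0 (fully open) to 1 (shut). In form: [{"dx": .., "dy": .., "dz": .., "rx": .., "ry": .., "rz": .., "claw": ..}, ...]. A call has 1 to 10 rows; each row shifts and turns the commanded pose from where the row before left it, along the tool's axes as they then stand; what a row does not reach is not made up. The controller multiplies each number of a shift by 0.1 m and each number of a turn by 90 degrees. A row lasts 1/10 s, in which the tool goes at most 50 mm and 8.59 degrees, less where a joint would pass 70% of its speed; a pose out of reach is approached as far as the arm can. A call with a number of a shift or a turn outside -1 to 1 is refused whole. A call with a gripper value outside its range is refused whole. The fingers move at their own pace and stop on an object; "grip_force" is the grip in N (left out, the last holds). Time passes only in rows, so rows that do not move let the fingers close. It gives the time, the measured TCP pose, the force, the opening and the grip force at its end, in the units of the state.
- telemetry.get_obs(): the state, without advancing time (a new reading comes with each control period).
- viewer.camera(name): name is "side" or "top"; returns a dict with "img" (400x640x3 uint8, red, green, blue), "z_map" (400x640 float32, m along the optical axis (not along the pixel's ray), 0 where there is no reading), "fx", "fy", "cx", "cy" (pixels), "R" (3x3) and "t" (3): a world point X has camera coordinates R X + t. Camera axes: x right, y down, z forward; pixel columns grow to the right and rows downward; lengths in m; the calibration is good to about 2 mm. A picture is of the moment at which its call begins.
- hand_in(): hands the job in; it is judged then, once.
Trained networks look in a picture, given as the dict that the camera call returned (one of the last four; its "shot" number tells which), for a name from the list of things; names that differ only in an ending like _2 or _b are one class to them, and where a whole thing is asked for, a point or a joint stands for the part that bears it (a point fixed in the world has none). Each returns a list of dicts, best first, with "score" (0 to 1); they miss things now and then, are a little off and sometimes report something else, mostly with a low value. They report only what shows in the picture. A call takes as long as a camera call.
- viewer.recognise(target, picture): "rect" ([left, top, right, bottom] in pixels, round what is visible of it).
The state is a dict: "time_s": time; "qpos": joint angles; "joint_vel": joint speeds; "tau": joint torques, N m; "ee_pos": TCP position; "eef_rot": TCP orientation; "force": force on the tool from outside, world axes, zero at the start; "moment": the same for the moment, N m; "grip_width": finger opening in m; "grip_force": force on a finger pad.
Only numpy, scipy, OpenCV 4.12 (cv2) and the standard library are available. Lean on these libraries where they do the work, as an engineer would, in place of code of your own. Each camera call takes 0.05 s, during which the arm holds its last target. There are 200 camera calls.

## Working session

There is one attempt and no reset: what is moved stays moved. The work goes in short steps, Python scripts to look and compute and a tool call to move; the robot and the scene stay as the last step left them, time stands still between calls to the robot, and variables do not carry over. Pictures are saved under pics/ and viewed, at most 10 in all, crops included, and the job is handed in when it is done.

Besides the shell and the picture viewer there is one more tool, called after "Emit:" as a command line: name --argument value ..., lists and objects as JSON in quotes. step_arm: Moves the arm, as the interface text tells. Shifts and turns lie within -1 to 1; 1 stands for 0.1 m of shift or 90 degrees of turn. Its arguments: {"type":"object","properties":{"plan":{"type":"array"},"grip_force":{"type":"number"}},"required":["plan"]}

```bash
mkdir -p pics
cat > h.py <<'E'
import numpy as np, cv2
from station import telemetry, viewer, hand_in, ctrl
def world(p,u,v,z=None):
    z=p["z_map"][int(v),int(u)] if z is None else z
    c=np.array([(u-p["cx"])/p["fx"]*z,(v-p["cy"])/p["fy"]*z,z])
    return p["R"].T@(c-p["t"])
def cloud(p):
    v,u=np.mgrid[0:400,0:640]; z=p["z_map"]
    c=np.stack([(u-p["cx"])/p["fx"]*z,(v-p["cy"])/p["fy"]*z,z],-1)
    return (c-p["t"])@p["R"]
E
python3 - <<'E'
from h import *
for n in ("top","side"):
    p=viewer.camera(n); cv2.imwrite(f"pics/{n}0.png",p["img"][:,:,::-1]); W=cloud(p)
    for t in ["feeder","narrow_collar","wide_collar","gate_left_lug","gate","ink_tin","tea_mug"]:
        for r in viewer.recognise(t,p)[:2]:
            a,b,c,d=r["rect"]; print(n,t,round(r["score"],2),np.round(r["rect"]),world(p,(a+c)/2,(b+d)/2).round(3))
    if n=="top":
        m=(abs(W[...,2]-.140)<.003)&(p["z_map"]>0)
        P=W[m][:,:2].astype(np.float32); print(len(P),cv2.minAreaRect(P),P.mean(0))
        np.save("top.npy",W)
print(ctrl.tcp_to_tips,telemetry.get_obs()["eef_rot"],telemetry.get_obs()["ee_pos"])
E
```

```text
top feeder 0.71 [187. 151. 394. 232.] [ 0.507 -0.02   0.142]
top narrow_collar 0.47 [268. 199. 283. 211.] [0.47  0.018 0.139]
top wide_collar 0.95 [298. 194. 323. 216.] [ 0.474 -0.073  0.137]
top gate_left_lug 0.73 [232. 155. 354. 198.] [ 0.554 -0.023  0.111]
top gate 0.57 [231. 152. 355. 203.] [ 0.551 -0.024  0.114]
top ink_tin 0.91 [191. 233. 224. 259.] [0.365 0.21  0.06 ]
top tea_mug 0.65 [448. 178. 485. 207.] [ 0.532 -0.514  0.051]
2543 ((0.537308394908905, 0.01709878444671631), (1.0690258741378784, 1.3493918180465698), 0.0023413884919136763) [ 0.55755347 -0.09407114]
side feeder 0.9 [281. 165. 344. 316.] [0.523 0.076 0.146]
side narrow_collar 0.64 [286. 187. 329. 256.] [ 0.547 -0.024  0.11 ]
side wide_collar 0.7 [320. 200. 338. 216.] [ 0.476 -0.049  0.157]
side gate_left_lug 0.63 [286. 187. 329. 255.] [ 0.546 -0.025  0.111]
side gate 0.8 [285. 185. 330. 257.] [ 0.546 -0.025  0.111]
side ink_tin 0.96 [350. 286. 372. 314.] [0.36  0.234 0.059]
side ink_tin 0.33 [311. 120. 330. 146.] [ 0.53  -0.506  0.049]
side tea_mug 0.9 [310. 119. 329. 143.] [ 0.534 -0.513  0.052]
0.017 [-3.14157511e+00  2.70366768e-05  2.72681462e+00] [0.22165493 0.50333532 0.19564543]
```

View pics/top0.png

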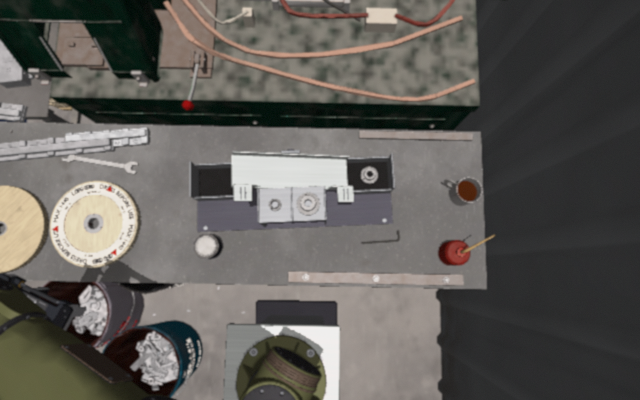

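View pics/side0.png

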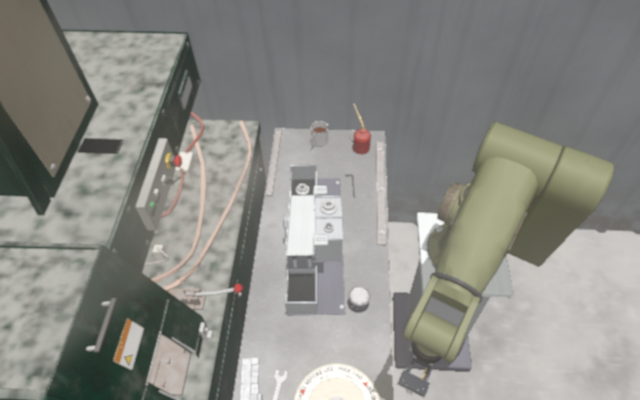

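The top view shows the narrow collar in the left lane at (276,205), the wide one in the right lane at (309,205) and the raised left lug at (242,193). The feeder looks almost unrotated. Next I fit its pose.

Run:
```python
from h import *
W=np.load("top.npy")
v,u=np.mgrid[0:400,0:640]
def reg(a,b,c,d,z0,z1):
    m=np.zeros((400,640),bool); m[b:d,a:c]=1
    m&=(W[...,2]>z0)&(W[...,2]<z1); return W[m]
P=reg(254,182,332,226,.134,.146); r=cv2.minAreaRect(P[:,:2].astype(np.float32)); print("ledge",len(P),r)
print("box",cv2.boxPoints(r).round(3).tolist())
P=reg(228,180,258,205,.16,.23); print("lug",len(P),P.mean(0),P.min(0),P.max(0))
P=reg(264,194,288,216,.150,.175); print("narrow",len(P),P.mean(0),P.min(0),P.max(0))
P=reg(294,190,326,220,.150,.175); print("wide",len(P),P.mean(0),P.min(0),P.max(0))
# base plate front edge fit
P=[]
for c in range(215,380,5):
    col=reg(c,215,c+1,240,.003,.012)
    if len(col): P.append(col[np.argmin(col[:,0])][:2])
P=np.array(P); print("front edge",np.polyfit(P[:,1],P[:,0],1),len(P))
p=viewer.camera("top"); im=p["img"][145:240,180:400,::-1]; cv2.imwrite("pics/c.png",cv2.resize(im,None,fx=3.5,fy=3.5,interpolation=cv2.INTER_CUBIC))
```

```text
ledge 1924 ((0.48325103521347046, -0.01964499056339264), (0.1078290045261383, 0.18642659485340118), 3.6538913249969482)
box [[0.42399999499320984, 0.07000000029802322], [0.4350000023841858, -0.11599999666213989], [0.5429999828338623, -0.10899999737739563], [0.531000018119812, 0.07699999958276749]]
lug 336 [0.49618483 0.09537587 0.19194728] [0.47245585 0.06253581 0.16009152] [0.53027795 0.13062866 0.20430073]
narrow 29 [0.47081893 0.01773193 0.15639033] [0.45891427 0.00511586 0.15028965] [0.4827351  0.02826682 0.16535634]
wide 196 [ 0.47460006 -0.06795075  0.15862284] [ 0.45028196 -0.09577634  0.15000034] [ 0.50031292 -0.04091782  0.16572805]
front edge [-0.04967948  0.40995286] 33
```

View pics/c.png

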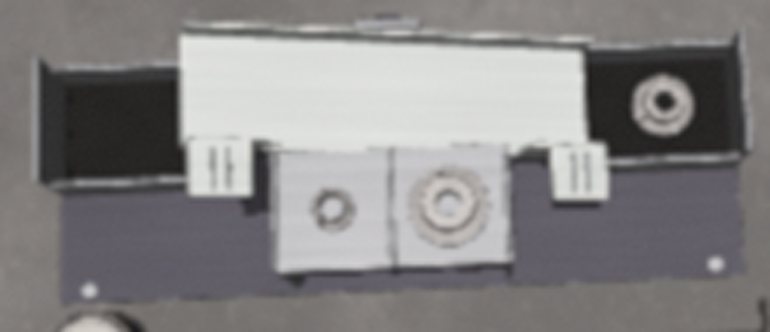

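Emit:
step_arm --plan '[{"rz": -0.06, "dz": -0.13, "claw": 1}, {"rz": -0.06, "dz": -0.13, "claw": 1}, {"rz": -0.06, "dz": -0.13, "claw": 1}, {"rz": -0.06, "dz": -0.13, "claw": 1}, {"rz": -0.06, "dz": -0.13, "claw": 1}, {"claw": 1}]'

```text
$.plan[0]: bad value
```

Run:
```python
from h import *
W=np.load("top.npy")
S=W[187:199,237:249]; m=S[...,2]>.17; print("lug med",np.median(S[m],0),S[m].min(0),S[m].max(0))
o=telemetry.get_obs(); print(o["time_s"],o["ee_pos"],o["eef_rot"],o["grip_width"])
```

```text
lug med [0.4932937  0.09602124 0.19402998] [0.47782461 0.08191779 0.18729144] [0.50842724 0.11019664 0.20018989]
0.85 [0.221636   0.50336067 0.19566388] [ 3.14156932e+00 -1.73030735e-05  2.72677661e+00] 0.09399618215175858
```

Emit:
step_arm --plan '[{"dx": 0, "dy": 0, "dz": -0.13, "rx": 0, "ry": 0, "rz": -0.06, "claw": 1}, {"dx": 0, "dy": 0, "dz": -0.13, "rx": 0, "ry": 0, "rz": -0.06, "claw": 1}, {"dx": 0, "dy": 0, "dz": -0.13, "rx": 0, "ry": 0, "rz": -0.06, "claw": 1}, {"dx": 0, "dy": 0, "dz": -0.13, "rx": 0, "ry": 0, "rz": -0.06, "claw": 1}, {"dx": 0, "dy": 0, "dz": -0.13, "rx": 0, "ry": 0, "rz": -0.06, "claw": 1}, {"dx": 0, "dy": 0, "dz": 0, "rx": 0, "ry": 0, "rz": 0, "claw": 1}]'

```text
time_s: 1.45
ee_pos: [0.2219, 0.5038, 0.2622]
eef_rot: [3.139, 0.001, -3.084]
force: [-0.3, 0.4, -0.1]
grip_width: 0.0492
grip_force: 0.0
```

Emit:
step_arm --plan '[{"dx": -0.174, "dy": -0.295, "dz": 0, "rx": 0, "ry": 0, "rz": 0, "claw": 1}, {"dx": -0.174, "dy": -0.295, "dz": 0, "rx": 0, "ry": 0, "rz": 0, "claw": 1}, {"dx": -0.174, "dy": -0.295, "dz": 0, "rx": 0, "ry": 0, "rz": 0, "claw": 1}, {"dx": -0.174, "dy": -0.295, "dz": 0, "rx": 0, "ry": 0, "rz": 0, "claw": 1}, {"dx": -0.174, "dy": -0.295, "dz": 0, "rx": 0, "ry": 0, "rz": 0, "claw": 1}, {"dx": -0.174, "dy": -0.295, "dz": 0, "rx": 0, "ry": 0, "rz": 0, "claw": 1}, {"dx": -0.174, "dy": -0.295, "dz": 0, "rx": 0, "ry": 0, "rz": 0, "claw": 1}, {"dx": -0.174, "dy": -0.295, "dz": 0, "rx": 0, "ry": 0, "rz": 0, "claw": 1}, {"dx": -0.174, "dy": -0.295, "dz": 0, "rx": 0, "ry": 0, "rz": 0, "claw": 1}, {"dx": -0.174, "dy": -0.295, "dz": 0, "rx": 0, "ry": 0, "rz": 0, "claw": 1}]'

```text
time_s: 2.45
ee_pos: [0.4124, 0.2173, 0.26]
eef_rot: [-3.141, -0.0, -3.088]
force: [0.5, 0.7, 0.1]
grip_width: 0.0003
grip_force: 0.0
```

Emit:
step_arm --plan '[{"dx": -0.174, "dy": -0.295, "dz": 0, "rx": 0, "ry": 0, "rz": 0, "claw": 1}, {"dx": -0.174, "dy": -0.295, "dz": 0, "rx": 0, "ry": 0, "rz": 0, "claw": 1}, {"dx": -0.174, "dy": -0.295, "dz": 0, "rx": 0, "ry": 0, "rz": 0, "claw": 1}, {"dx": -0.174, "dy": -0.295, "dz": 0, "rx": 0, "ry": 0, "rz": 0, "claw": 1}, {"dx": 0, "dy": 0, "dz": 0, "rx": 0, "ry": 0, "rz": 0, "claw": 1}, {"dx": 0, "dy": 0, "dz": 0, "rx": 0, "ry": 0, "rz": 0, "claw": 1}]'

```text
time_s: 3.05
ee_pos: [0.488, 0.1045, 0.2599]
eef_rot: [3.142, -0.001, -3.089]
force: [0.4, -0.6, 0.7]
grip_width: 0.0003
grip_force: 0.0
```

Emit:
step_arm --plan '[{"dx": 0, "dy": 0, "dz": 0.12, "rx": 0, "ry": 0, "rz": 0, "claw": 1}, {"dx": 0, "dy": 0, "dz": 0.12, "rx": 0, "ry": 0, "rz": 0, "claw": 1}, {"dx": 0, "dy": 0, "dz": 0.12, "rx": 0, "ry": 0, "rz": 0, "claw": 1}, {"dx": 0, "dy": 0, "dz": 0.12, "rx": 0, "ry": 0, "rz": 0, "claw": 1}, {"dx": 0, "dy": 0.01, "dz": 0.12, "rx": 0, "ry": 0, "rz": 0, "claw": 1}, {"dx": 0, "dy": 0.02, "dz": 0.12, "rx": 0, "ry": 0, "rz": 0, "claw": 1}, {"dx": 0, "dy": 0.02, "dz": 0.12, "rx": 0, "ry": 0, "rz": 0, "claw": 1}, {"dx": 0, "dy": 0.02, "dz": 0.12, "rx": 0, "ry": 0, "rz": 0, "claw": 1}, {"dx": 0, "dy": 0.02, "dz": 0.1, "rx": 0, "ry": 0, "rz": 0, "claw": 1}, {"dx": 0, "dy": 0, "dz": 0, "rx": 0, "ry": 0, "rz": 0, "claw": 1}]'

```text
time_s: 4.05
ee_pos: [0.4871, 0.1138, 0.1531]
eef_rot: [-3.141, -0.002, -3.085]
force: [-0.4, -0.4, -0.0]
grip_width: 0.0005
grip_force: 0.0
```

Emit:
step_arm --plan '[{"dx": 0, "dy": 0.01, "dz": 0.06, "rx": 0, "ry": 0, "rz": 0, "claw": 1}, {"dx": 0, "dy": 0.01, "dz": 0.06, "rx": 0, "ry": 0, "rz": 0, "claw": 1}, {"dx": 0, "dy": 0.01, "dz": 0.05, "rx": 0, "ry": 0, "rz": 0, "claw": 1}, {"dx": 0, "dy": 0.01, "dz": 0.05, "rx": 0, "ry": 0, "rz": 0, "claw": 1}, {"dx": 0, "dy": 0, "dz": 0.03, "rx": 0, "ry": 0, "rz": 0, "claw": 1}]'

```text
time_s: 4.55
ee_pos: [0.4874, 0.1179, 0.1292]
eef_rot: [3.141, -0.0, -3.085]
force: [0.3, 3.5, 3.7]
grip_width: 0.0007
grip_force: 1.8
```

Run:
```python
from h import *
p=viewer.camera("top"); im=p["img"][145:240,180:400,::-1]; cv2.imwrite("pics/d.png",cv2.resize(im,None,fx=3.5,fy=3.5,interpolation=cv2.INTER_CUBIC))
W=cloud(p); S=W[187:199,339:351]; m=S[...,2]>.05; print("right lug",np.median(S[m],0))
o=telemetry.get_obs(); print(o["ee_pos"],o["force"])
```

```text
right lug [ 0.50365156 -0.15923334  0.17173663]
[0.48726002 0.11774839 0.12889316] [-0.4344951   2.04916393  1.43574039]
```

View pics/d.png

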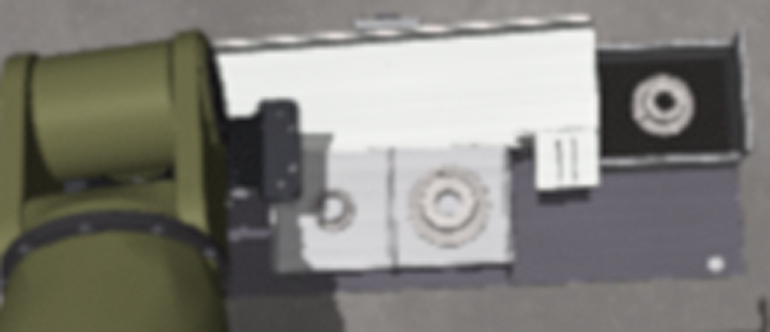

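The gate has swung left: the right lug at crop (567,158) is up, but not yet surely at the stop. I press further.

Emit:
step_arm --plan '[{"dx": 0, "dy": 0.02, "dz": 0.03, "rx": 0, "ry": 0, "rz": 0, "claw": 1}, {"dx": 0, "dy": 0.02, "dz": 0.03, "rx": 0, "ry": 0, "rz": 0, "claw": 1}, {"dx": 0, "dy": 0, "dz": 0, "rx": 0, "ry": 0, "rz": 0, "claw": 1}]'

```text
time_s: 4.9
ee_pos: [0.487, 0.1217, 0.1232]
eef_rot: [-3.141, -0.001, -3.085]
force: [-0.0, 0.4, -0.1]
grip_width: 0.0002
grip_force: 0.0
```

Run:
```python
from h import *
p=viewer.camera("top"); W=cloud(p); S=W[184:197,336:349]; m=S[...,2]>.15; print("right lug",np.median(S[m],0),S[m].max(0),S[m].min(0))
o=telemetry.get_obs(); print(o["ee_pos"],o["force"])
```

```text
right lug [ 0.50780644 -0.15366767  0.17691409] [ 0.5238564  -0.13826385  0.18290116] [ 0.49174898 -0.16901527  0.17051683]
[0.4869877  0.1217287  0.12329991] [ 0.15082234 -0.21563349  0.07704197]
```

Run:
```python
from h import *
p=viewer.camera("side"); im=p["img"][150:330,250:400,::-1]; cv2.imwrite("pics/e.png",cv2.resize(im,None,fx=3.3,fy=3.3,interpolation=cv2.INTER_CUBIC))
W=cloud(p)
m=(abs(W[...,0]-.50)<.02)&(W[...,1]<-.10)&(W[...,1]>-.2)&(W[...,2]>.1)
P=W[m];print(len(P),np.median(P,0),P.min(0),P.max(0))
# gate floor slope
m=(abs(W[...,0]-.565)<.02)&(abs(W[...,1]+.02)<.12)&(W[...,2]>.03)&(W[...,2]<.2)
P=W[m];print(len(P),np.polyfit(P[:,1],P[:,2],1))
p=viewer.camera("top");W=cloud(p)
m=(abs(W[...,0]-.560)<.02)&(W[...,1]<.0)&(W[...,1]>-.14)&(W[...,2]>.03)&(W[...,2]<.2)
P=W[m];print(len(P),np.polyfit(P[:,1],P[:,2],1))
```

```text
36 [ 0.50712217 -0.1641246   0.17820137] [ 0.48987167 -0.17265792  0.1692584 ] [ 0.51967032 -0.14510176  0.1826537 ]
706 [-0.15739914  0.11036656]
762 [-0.15021279  0.11094586]
```

View pics/e.png

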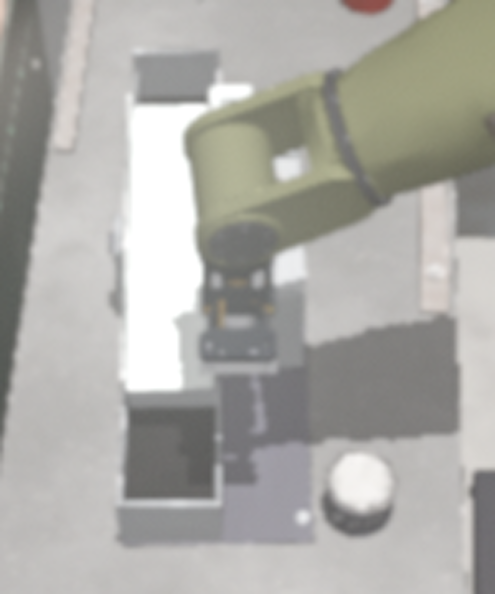

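The side view shows the arm over the lug (235,340), and the floor slope gives a gate angle near -0.155. The tip is lower than the lug should be, so it may have slipped off. I back off and look.

Emit:
step_arm --plan '[{"dx": 0, "dy": 0, "dz": -0.15, "rx": 0, "ry": 0, "rz": 0, "claw": 1}, {"dx": 0, "dy": 0, "dz": -0.3, "rx": 0, "ry": 0, "rz": 0, "claw": 1}, {"dx": 0, "dy": 0, "dz": -0.3, "rx": 0, "ry": 0, "rz": 0, "claw": 1}, {"dx": 0, "dy": 0, "dz": -0.3, "rx": 0, "ry": 0, "rz": 0, "claw": 1}, {"dx": 0.25, "dy": 0.3, "dz": -0.1, "rx": 0, "ry": 0, "rz": 0, "claw": 1}, {"dx": 0.25, "dy": 0.3, "dz": 0, "rx": 0, "ry": 0, "rz": 0, "claw": 1}, {"dx": 0.25, "dy": 0.3, "dz": 0, "rx": 0, "ry": 0, "rz": 0, "claw": 1}, {"dx": 0.25, "dy": 0.3, "dz": 0, "rx": 0, "ry": 0, "rz": 0, "claw": 1}, {"dx": 0, "dy": 0, "dz": 0, "rx": 0, "ry": 0, "rz": 0, "claw": 1}]'

```text
time_s: 5.95
ee_pos: [0.3783, 0.2381, 0.2389]
eef_rot: [3.141, 0.0, -3.082]
force: [0.8, -0.9, 1.0]
grip_width: 0.0004
grip_force: 0.0
```

```bash
cat > g.py <<'E'
from h import *
def gate(p):
    W=cloud(p)
    m=(abs(W[...,0]-.560)<.02)&(W[...,1]<.11)&(W[...,1]>-.14)&(W[...,2]>.03)&(W[...,2]<.2)
    P=W[m];print("gate slope",len(P),np.polyfit(P[:,1],P[:,2],1))
    return W
E
python3 - <<'E'
from g import *
p=viewer.camera("top"); im=p["img"][145:240,180:400,::-1]; cv2.imwrite("pics/f.png",cv2.resize(im,None,fx=3.5,fy=3.5,interpolation=cv2.INTER_CUBIC))
W=gate(p); S=W[188:202,228:250]
for r in S[::3]: print([tuple(np.round(q*1000).astype(int)) for q in r[::3]])
E
```

```text
gate slope 1322 [-0.15719414  0.11024117]
[(np.int64(538), np.int64(174), np.int64(5)), (np.int64(538), np.int64(165), np.int64(5)), (np.int64(538), np.int64(156), np.int64(7)), (np.int64(523), np.int64(130), np.int64(92)), (np.int64(524), np.int64(123), np.int64(88)), (np.int64(523), np.int64(114), np.int64(93)), (np.int64(516), np.int64(98), np.int64(133)), (np.int64(515), np.int64(90), np.int64(137))]
[(np.int64(528), np.int64(172), np.int64(9)), (np.int64(508), np.int64(139), np.int64(125)), (np.int64(507), np.int64(130), np.int64(131)), (np.int64(508), np.int64(123), np.int64(128)), (np.int64(508), np.int64(114), np.int64(131)), (np.int64(508), np.int64(106), np.int64(133)), (np.int64(513), np.int64(103), np.int64(104)), (np.int64(513), np.int64(95), np.int64(102))]
[(np.int64(520), np.int64(172), np.int64(7)), (np.int64(500), np.int64(138), np.int64(128)), (np.int64(500), np.int64(130), np.int64(129)), (np.int64(499), np.int64(121), np.int64(135)), (np.int64(499), np.int64(113), np.int64(136)), (np.int64(499), np.int64(105), np.int64(134)), (np.int64(500), np.int64(98), np.int64(134)), (np.int64(519), np.int64(109), np.int64(18))]
[(np.int64(504), np.int64(162), np.int64(51)), (np.int64(492), np.int64(138), np.int64(128)), (np.int64(492), np.int64(130), np.int64(130)), (np.int64(492), np.int64(122), np.int64(130)), (np.int64(491), np.int64(113), np.int64(132)), (np.int64(491), np.int64(105), np.int64(134)), (np.int64(492), np.int64(97), np.int64(132)), (np.int64(511), np.int64(109), np.int64(13))]
[(np.int64(502), np.int64(172), np.int64(5)), (np.int64(483), np.int64(137), np.int64(129)), (np.int64(484), np.int64(129), np.int64(129)), (np.int64(484), np.int64(121), np.int64(129)), (np.int64(483), np.int64(113), np.int64(133)), (np.int64(483), np.int64(105), np.int64(134)), (np.int64(484), np.int64(97), np.int64(134)), (np.int64(504), np.int64(111), np.int64(2))]
```

View pics/f.png

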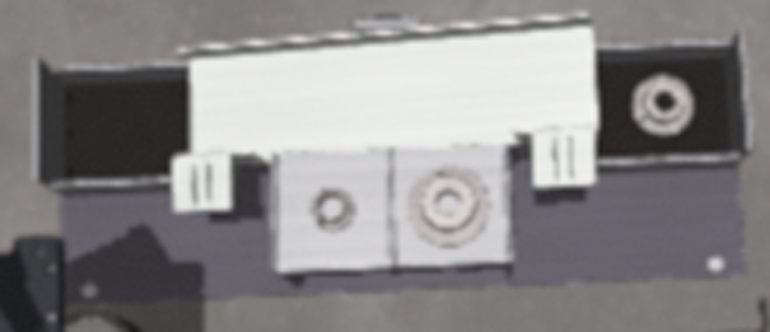

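The gate is at -0.157 rad. The left lug, crop (172-233,152-212), was indeed under the tip and its top is at z≈0.131 with the centre at (0.495, 0.118). So the contact seems about 25 mm higher than the assumed tip, and I check the tip height.

Run:
```python
from h import *
o=telemetry.get_obs(); print(o["ee_pos"])
for n in("side","top"):
    p=viewer.camera(n); W=cloud(p)
    uv=p["R"]@o["ee_pos"]+p["t"]; u=p["fx"]*uv[0]/uv[2]+p["cx"]; v=p["fy"]*uv[1]/uv[2]+p["cy"]; print(n,u,v)
    m=(np.hypot(W[...,0]-o["ee_pos"][0],W[...,1]-o["ee_pos"][1])<.03)&(W[...,2]>.075)&(W[...,2]<.36)
    P=W[m]; print(len(P),np.sort(P[:,2])[:40].round(3) if len(P) else "")
    a,b=int(u),int(v); im=p["img"][max(b-60,0):b+60,max(a-80,0):a+80,::-1]
    if n=="side": cv2.imwrite("pics/g.png",cv2.resize(im,None,fx=4,fy=4,interpolation=cv2.INTER_CUBIC))
```

```text
[0.37958932 0.23692416 0.23891034]
side 357.26166444848354 273.2037574899833
50 [0.306 0.307 0.309 0.31  0.311 0.312 0.312 0.312 0.313 0.314 0.315 0.316
 0.318 0.32  0.321 0.325 0.326 0.34  0.341 0.343 0.343 0.343 0.343 0.345
 0.346 0.347 0.347 0.347 0.348 0.349 0.349 0.35  0.35  0.351 0.352 0.352
 0.353 0.354 0.354 0.355]
top 176.98253309565413 235.3146027602259
0
```

View pics/g.png

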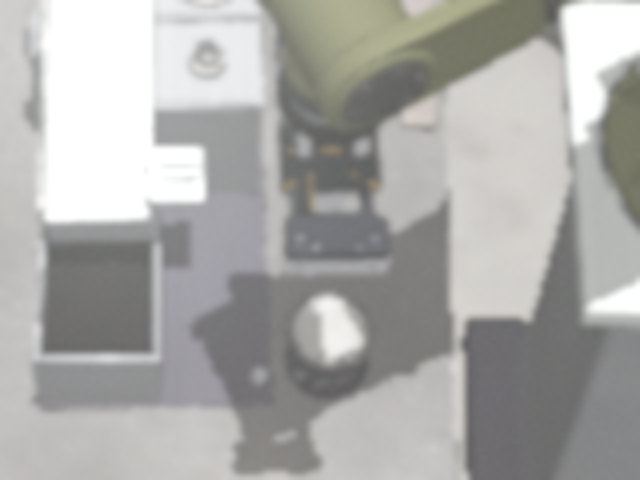

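Emit:
step_arm --plan '[{"dx": -0.22, "dy": -0.24, "dz": 0, "rx": 0, "ry": 0, "rz": 0, "claw": 1}, {"dx": -0.22, "dy": -0.24, "dz": 0, "rx": 0, "ry": 0, "rz": 0, "claw": 1}, {"dx": -0.22, "dy": -0.24, "dz": 0, "rx": 0, "ry": 0, "rz": 0, "claw": 1}, {"dx": -0.22, "dy": -0.24, "dz": 0, "rx": 0, "ry": 0, "rz": 0, "claw": 1}, {"dx": -0.21, "dy": -0.24, "dz": 0, "rx": 0, "ry": 0, "rz": 0, "claw": 1}, {"dx": 0, "dy": 0, "dz": 0.2, "rx": 0, "ry": 0, "rz": 0, "claw": 1}, {"dx": 0, "dy": 0, "dz": 0.2, "rx": 0, "ry": 0, "rz": 0, "claw": 1}, {"dx": 0, "dy": 0, "dz": 0.2, "rx": 0, "ry": 0, "rz": 0, "claw": 1}, {"dx": 0, "dy": 0, "dz": 0.2, "rx": 0, "ry": 0, "rz": 0, "claw": 1}, {"dx": 0, "dy": 0, "dz": 0, "rx": 0, "ry": 0, "rz": 0, "claw": 1}]'

```text
time_s: 7.1
ee_pos: [0.4955, 0.1208, 0.1562]
eef_rot: [-3.141, -0.004, -3.087]
force: [0.2, 0.0, -0.8]
grip_width: 0.0007
grip_force: 0.0
```

Emit:
step_arm --plan '[{"dx": 0, "dy": 0, "dz": 0.06, "rx": 0, "ry": 0, "rz": 0, "claw": 1}, {"dx": 0, "dy": 0, "dz": 0.06, "rx": 0, "ry": 0, "rz": 0, "claw": 1}, {"dx": 0, "dy": 0, "dz": 0.06, "rx": 0, "ry": 0, "rz": 0, "claw": 1}]'

```text
time_s: 7.4
ee_pos: [0.4966, 0.1221, 0.1408]
eef_rot: [3.142, 0.001, -3.085]
force: [-0.2, 0.5, 1.0]
grip_width: 0.0003
grip_force: 0.0
```

```bash
python3 -c "
from g import *
gate(viewer.camera('top')); o=telemetry.get_obs(); print(o['ee_pos'],o['force'])"
```

```text
gate slope 1093 [-0.15598379  0.11024958]
[0.49602805 0.12206817 0.1397143 ] [-0.67295756  0.03702425 -0.37574198]
```

Emit:
step_arm --plan '[{"dx": 0, "dy": 0, "dz": 0.06, "rx": 0, "ry": 0, "rz": 0, "claw": 1}, {"dx": 0, "dy": 0, "dz": 0.06, "rx": 0, "ry": 0, "rz": 0, "claw": 1}, {"dx": 0, "dy": 0.01, "dz": 0.06, "rx": 0, "ry": 0, "rz": 0, "claw": 1}, {"dx": 0, "dy": 0.01, "dz": 0.06, "rx": 0, "ry": 0, "rz": 0, "claw": 1}]'

```text
time_s: 7.85
ee_pos: [0.4962, 0.1242, 0.1163]
eef_rot: [-3.141, 0.0, -3.085]
force: [-0.1, -0.3, 1.9]
grip_width: 0.0002
grip_force: 1.0
```

```bash
python3 -c "
from g import *
gate(viewer.camera('top')); o=telemetry.get_obs(); print(o['ee_pos'],o['force'])"
```

```text
gate slope 1131 [-0.20091175  0.10944292]
[0.49582594 0.1243517  0.1153886 ] [ 1.72640666 -0.03175825  0.28267548]
```

Emit:
step_arm --plan '[{"dx": 0, "dy": 0.01, "dz": 0.05, "rx": 0, "ry": 0, "rz": 0, "claw": 1}, {"dx": 0, "dy": 0.01, "dz": 0.05, "rx": 0, "ry": 0, "rz": 0, "claw": 1}, {"dx": 0, "dy": 0.01, "dz": 0.04, "rx": 0, "ry": 0, "rz": 0, "claw": 1}, {"dx": 0, "dy": 0, "dz": 0.02, "rx": 0, "ry": 0, "rz": 0, "claw": 1}]'

```text
time_s: 8.3
ee_pos: [0.4959, 0.1274, 0.1003]
eef_rot: [3.142, -0.0, -3.085]
force: [0.6, -0.5, 2.1]
grip_width: 0.0005
grip_force: 1.1
```

```bash
python3 -c "
from g import *
gate(viewer.camera('top')); o=telemetry.get_obs(); print(o['ee_pos'],o['force'])"
```

```text
gate slope 1133 [-0.31998081  0.10746872]
[0.49584235 0.1273562  0.10014387] [0.51847465 0.66920392 0.6452957 ]
```

Emit:
step_arm --plan '[{"dx": 0, "dy": 0, "dz": 0.02, "rx": 0, "ry": 0, "rz": 0, "claw": 1}, {"dx": 0, "dy": 0, "dz": 0.02, "rx": 0, "ry": 0, "rz": 0, "claw": 1}, {"dx": 0, "dy": 0, "dz": 0, "rx": 0, "ry": 0, "rz": 0, "claw": 1}]'

```text
time_s: 8.65
ee_pos: [0.4962, 0.1274, 0.0989]
eef_rot: [3.141, 0.001, -3.085]
force: [-10.7, -2.4, 27.6]
grip_width: 0.0003
grip_force: 12.7
```

```bash
python3 -c "
from g import *
gate(viewer.camera('top')); o=telemetry.get_obs(); print(o['ee_pos'],o['force'])"
```

```text
gate slope 1133 [-0.33237409  0.10732159]
[0.49622793 0.12737293 0.09884252] [-10.97795524  -1.8995393   27.48552808]
```

The gate is at the left stop: slope -0.332 and 28 N on the tool. Next I go behind the narrow collar and feel for the ledge top.

Emit:
step_arm --plan '[{"dx": 0, "dy": 0, "dz": -0.1, "rx": 0, "ry": 0, "rz": 0, "claw": 1}, {"dx": 0, "dy": 0, "dz": -0.3, "rx": 0, "ry": 0, "rz": 0, "claw": 1}, {"dx": 0, "dy": 0, "dz": -0.3, "rx": 0, "ry": 0, "rz": 0, "claw": 1}, {"dx": 0, "dy": 0, "dz": -0.3, "rx": 0, "ry": 0, "rz": 0, "claw": 1}, {"dx": 0.2, "dy": -0.27, "dz": 0, "rx": 0, "ry": 0, "rz": 0, "claw": 1}, {"dx": 0.2, "dy": -0.27, "dz": 0, "rx": 0, "ry": 0, "rz": 0, "claw": 1}, {"dx": 0.15, "dy": -0.27, "dz": 0, "rx": 0, "ry": 0, "rz": 0, "claw": 1}, {"dx": 0.1, "dy": -0.265, "dz": 0, "rx": 0, "ry": 0, "rz": 0, "claw": 1}, {"dx": 0, "dy": 0, "dz": 0, "rx": 0, "ry": 0, "rz": 0, "claw": 1}]'

```text
time_s: 9.6
ee_pos: [0.4363, 0.0143, 0.1969]
eef_rot: [-3.141, 0.0, -3.088]
force: [-0.0, -0.0, 0.5]
grip_width: 0.0006
grip_force: 0.0
```

```bash
python3 -c "
from g import *
p=viewer.camera('top'); gate(p); o=telemetry.get_obs(); print(o['ee_pos'],o['force'])
p=viewer.camera('side'); W=cloud(p)
r=viewer.recognise('narrow_collar',p)[:2]; print([(x['score'],x['rect']) for x in r])
m=(abs(W[...,1]-.017)<.022)&(abs(W[...,0]-.465)<.03)&(abs(W[...,2]-.156)<.01); P=W[m]; print(len(P),P.mean(0),P.min(0),P.max(0)) if m.any() else 0"
```

```text
gate slope 1070 [-0.32850139  0.1076072 ]
[0.43684872 0.01541761 0.19686587] [0.24825436 1.04204878 0.08333181]
[(0.6, [322.8, 222.3, 334.8, 231.2])]
49 [0.47066247 0.02228982 0.15217903] [0.44147707 0.00815733 0.14610878] [0.48733842 0.03621018 0.16246236]
```

Emit:
step_arm --plan '[{"dx": 0, "dy": 0.01, "dz": 0.15, "rx": 0, "ry": 0, "rz": 0, "claw": 1}, {"dx": 0, "dy": 0, "dz": 0.15, "rx": 0, "ry": 0, "rz": 0, "claw": 1}, {"dx": 0, "dy": 0, "dz": 0.12, "rx": 0, "ry": 0, "rz": 0, "claw": 1}, {"dx": 0, "dy": 0, "dz": 0.06, "rx": 0, "ry": 0, "rz": 0, "claw": 1}, {"dx": 0, "dy": 0, "dz": 0.03, "rx": 0, "ry": 0, "rz": 0, "claw": 1}, {"dx": 0, "dy": 0, "dz": 0.03, "rx": 0, "ry": 0, "rz": 0, "claw": 1}, {"dx": 0, "dy": 0, "dz": 0, "rx": 0, "ry": 0, "rz": 0, "claw": 1}]'

```text
time_s: 10.45
ee_pos: [0.4371, 0.0173, 0.1427]
eef_rot: [-3.142, 0.0, -3.085]
force: [0.9, -0.5, 0.3]
grip_width: 0.0004
grip_force: 0.0
```

Emit:
step_arm --plan '[{"dx": 0, "dy": 0, "dz": 0.03, "rx": 0, "ry": 0, "rz": 0, "claw": 1}, {"dx": 0, "dy": 0, "dz": 0.03, "rx": 0, "ry": 0, "rz": 0, "claw": 1}, {"dx": 0, "dy": 0, "dz": 0, "rx": 0, "ry": 0, "rz": 0, "claw": 1}]'

```text
time_s: 10.75
ee_pos: [0.4369, 0.0172, 0.1364]
eef_rot: [3.142, -0.0, -3.085]
force: [-0.1, -0.1, -0.2]
grip_width: 0.0004
grip_force: 0.0
```

Emit:
step_arm --plan '[{"dx": 0, "dy": 0, "dz": 0.03, "rx": 0, "ry": 0, "rz": 0, "claw": 1}, {"dx": 0, "dy": 0, "dz": 0, "rx": 0, "ry": 0, "rz": 0, "claw": 1}]'

```text
time_s: 10.95
ee_pos: [0.4369, 0.0172, 0.1333]
eef_rot: [3.142, -0.0, -3.085]
force: [-0.4, 0.3, -0.2]
grip_width: 0.0003
grip_force: 0.0
```

Emit:
step_arm --plan '[{"dx": -0.06, "dy": 0, "dz": 0, "rx": 0, "ry": 0, "rz": 0, "claw": 1}, {"dx": -0.06, "dy": 0, "dz": 0, "rx": 0, "ry": 0, "rz": 0, "claw": 1}, {"dx": -0.06, "dy": 0, "dz": 0, "rx": 0, "ry": 0, "rz": 0, "claw": 1}, {"dx": -0.06, "dy": 0, "dz": 0, "rx": 0, "ry": 0, "rz": 0, "claw": 1}, {"dx": -0.06, "dy": 0, "dz": 0, "rx": 0, "ry": 0, "rz": 0, "claw": 1}, {"dx": 0, "dy": 0, "dz": 0, "rx": 0, "ry": 0, "rz": 0, "claw": 1}]'

```text
time_s: 11.55
ee_pos: [0.4676, 0.0189, 0.1336]
eef_rot: [3.142, 0.0, -3.085]
force: [-0.3, -0.1, -0.0]
grip_width: 0.0002
grip_force: 0.0
```

```bash
python3 -c "
from g import *
o=telemetry.get_obs(); print(o['ee_pos'],o['force'])
for n in ('top','side'):
    p=viewer.camera(n); W=cloud(p)
    r=viewer.recognise('narrow_collar',p)[:2]; print(n,[(x['score'],x['rect'],world(p,(x['rect'][0]+x['rect'][2])/2,(x['rect'][1]+x['rect'][3])/2)) for x in r])
    cv2.imwrite(f'pics/h{n}.png',cv2.resize(p['img'][140:300,200:420,::-1],None,fx=3.5,fy=3.5,interpolation=cv2.INTER_CUBIC))
"
```

```text
[0.46764678 0.01894779 0.13356304] [-0.25937681 -0.08212539 -0.04468357]
top [(0.27, [359.8, 167.3, 379.3, 181.9], array([ 0.58723394, -0.24304077,  0.00617388]))]
side []
```

View pics/hside.png

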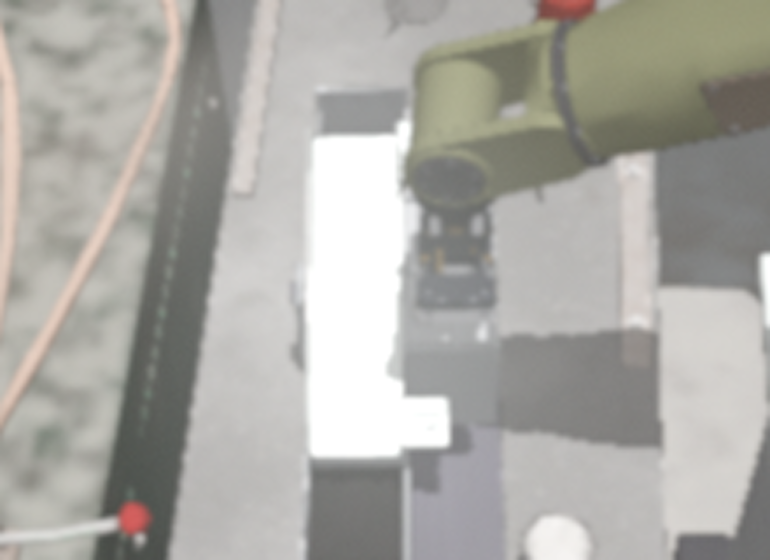

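The side view shows the hand over the left lane, with a small bright piece at crop (482,328), pixel (338,234), and the gate tipped left. I check which thing that is.

```bash
python3 -c "
from g import *
p=viewer.camera('side'); W=cloud(p)
for v in range(222,240,2): print(v,[tuple((W[v,u]*1000).round().astype(int).tolist()) for u in range(318,344,3)])
"
```

```text
222 [(509, -3, 140), (491, 93, 282), (482, 93, 282), (473, 92, 280), (464, 91, 281), (455, 93, 284), (446, 92, 283), (438, 91, 283), (429, -102, 0)]
224 [(508, 5, 139), (491, 99, 279), (482, 100, 283), (473, 101, 283), (464, 101, 284), (427, 919, 1495), (446, 103, 288), (437, 97, 281), (429, -88, 7)]
226 [(507, 20, 150), (490, 108, 283), (481, 107, 282), (473, 108, 283), (464, 108, 284), (455, 103, 278), (446, 105, 282), (437, 104, 281), (429, -88, -6)]
228 [(507, 25, 146), (491, 107, 270), (481, 108, 273), (473, 104, 266), (464, 104, 268), (455, 103, 266), (446, 102, 266), (437, 99, 262), (428, 15, 136)]
230 [(507, 31, 143), (491, 99, 247), (482, 101, 251), (473, 102, 252), (464, 98, 248), (455, 97, 247), (446, 99, 251), (437, 98, 250), (428, 26, 141)]
232 [(506, 39, 144), (496, 38, 143), (486, 39, 145), (477, 36, 141), (467, 34, 138), (457, 38, 145), (447, 33, 138), (437, 37, 145), (428, 32, 138)]
234 [(506, 46, 142), (496, 45, 142), (486, 43, 139), (476, 44, 141), (467, 39, 135), (457, 40, 137), (447, 40, 137), (437, 41, 139), (427, 42, 142)]
236 [(505, 52, 139), (496, 49, 135), (486, 52, 141), (476, 50, 139), (466, 50, 139), (456, 52, 142), (447, 52, 143), (437, 51, 142), (427, 47, 138)]
238 [(505, 56, 134), (495, 62, 143), (486, 57, 137), (476, 57, 137), (466, 57, 138), (456, 62, 146), (446, 58, 141), (437, 57, 140), (427, 63, 150)]
```

Emit:
step_arm --plan '[{"dx": -0.08, "dy": 0, "dz": 0, "rx": 0, "ry": 0, "rz": 0, "claw": 1}, {"dx": -0.12, "dy": 0, "dz": 0, "rx": 0, "ry": 0, "rz": 0, "claw": 1}, {"dx": -0.14, "dy": 0, "dz": 0, "rx": 0, "ry": 0, "rz": 0, "claw": 1}, {"dx": -0.12, "dy": 0, "dz": 0, "rx": 0, "ry": 0, "rz": 0, "claw": 1}, {"dx": 0, "dy": 0, "dz": 0, "rx": 0, "ry": 0, "rz": 0, "claw": 1}, {"dx": 0.2, "dy": 0, "dz": 0, "rx": 0, "ry": 0, "rz": 0, "claw": 1}, {"dx": 0.3, "dy": 0, "dz": -0.1, "rx": 0, "ry": 0, "rz": 0, "claw": 1}, {"dx": 0.3, "dy": 0, "dz": -0.3, "rx": 0, "ry": 0, "rz": 0, "claw": 1}, {"dx": 0.3, "dy": 0, "dz": -0.3, "rx": 0, "ry": 0, "rz": 0, "claw": 1}, {"dx": 0, "dy": 0, "dz": -0.3, "rx": 0, "ry": 0, "rz": 0, "claw": 1}]'

```text
time_s: 12.8
ee_pos: [0.4004, 0.0153, 0.2349]
eef_rot: [-3.142, 0.0, -3.085]
force: [1.2, -0.0, 0.6]
grip_width: 0.0001
grip_force: 0.0
```

```bash
python3 -c "
from g import *
o=telemetry.get_obs(); print(o['time_s'],o['ee_pos'],o['force'])
p=viewer.camera('top'); W=gate(p)
for t in ('narrow_collar','wide_collar'):
    r=viewer.recognise(t,p)[:2]; print(t,[(x['score'],x['rect'],world(p,(x['rect'][0]+x['rect'][2])/2,(x['rect'][1]+x['rect'][3])/2)) for x in r])
cv2.imwrite('pics/i.png',cv2.resize(p['img'][145:240,180:400,::-1],None,fx=3.5,fy=3.5,interpolation=cv2.INTER_CUBIC))
"
```

```text
12.8 [0.40038927 0.01530165 0.23485731] [ 1.23762656 -0.00252817  0.5904357 ]
gate slope 1299 [-0.33194352  0.10733512]
narrow_collar [(0.48, [210.5, 171.5, 218.5, 176.7], array([0.57342381, 0.20928935, 0.0313046 ])), (0.19, [185.9, 148.2, 394.6, 234.3], array([ 0.50809742, -0.01949954,  0.14128198]))]
wide_collar [(0.76, [298.2, 194.9, 320.4, 214.2], array([ 0.47415613, -0.07034405,  0.13915228]))]
```

View pics/i.png

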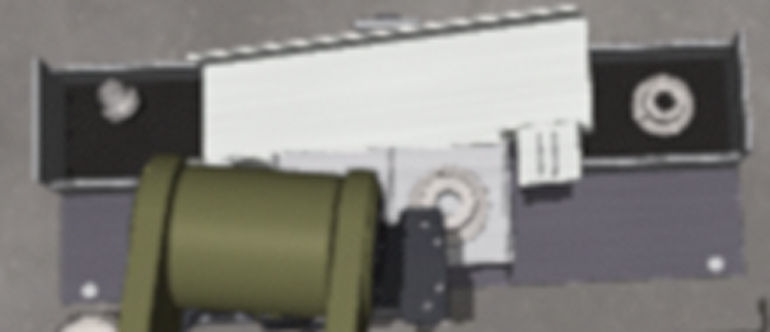

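The narrow collar lies in the left tray at crop (119,101), the gate is tipped left and the wide collar is in place at crop (450,205). I let it settle, then hand in.

Emit:
step_arm --plan '[{"dx": 0, "dy": 0, "dz": 0, "rx": 0, "ry": 0, "rz": 0, "claw": 1}, {"dx": 0, "dy": 0, "dz": 0, "rx": 0, "ry": 0, "rz": 0, "claw": 1}, {"dx": 0, "dy": 0, "dz": 0, "rx": 0, "ry": 0, "rz": 0, "claw": 1}, {"dx": 0, "dy": 0, "dz": 0, "rx": 0, "ry": 0, "rz": 0, "claw": 1}, {"dx": 0, "dy": 0, "dz": 0, "rx": 0, "ry": 0, "rz": 0, "claw": 1}, {"dx": 0, "dy": 0, "dz": 0, "rx": 0, "ry": 0, "rz": 0, "claw": 1}, {"dx": 0, "dy": 0, "dz": 0, "rx": 0, "ry": 0, "rz": 0, "claw": 1}, {"dx": 0, "dy": 0, "dz": 0, "rx": 0, "ry": 0, "rz": 0, "claw": 1}, {"dx": 0, "dy": 0, "dz": 0, "rx": 0, "ry": 0, "rz": 0, "claw": 1}, {"dx": 0, "dy": 0, "dz": 0, "rx": 0, "ry": 0, "rz": 0, "claw": 1}]'

```text
time_s: 13.95
ee_pos: [0.4031, 0.0153, 0.2337]
eef_rot: [3.142, 0.0, -3.085]
force: [-0.4, -0.5, 0.3]
grip_width: 0.0006
grip_force: 0.0
```

```bash
python3 -c "
from g import *
L=[]
for i in range(4):
    p=viewer.camera('top'); W=cloud(p)
    m=(abs(W[...,0]-.573)<.04)&(abs(W[...,1]-.2)<.06)&(W[...,2]>.018)&(W[...,2]<.05)&(p['img'].mean(-1)>90); P=W[m]; q=P.mean(0); L.append(q); print(len(P),q)
if np.linalg.norm(L[0]-L[-1])<.003: print(hand_in())
"
```

```text
47 [0.58761327 0.19292307 0.03835809]
46 [0.58595171 0.19460747 0.03621339]
49 [0.58846792 0.19315454 0.0381635 ]
51 [0.58393322 0.19565144 0.03442957]
```

```bash
python3 -c "
from h import *
for i in range(2):
    p=viewer.camera('top'); r=viewer.recognise('narrow_collar',p)[0]; print(r['rect'])
print(hand_in())"
```

```text
[215.6, 172.2, 224.0, 179.9]Traceback (most recent call last):
  File "<string>", line 4, in <module>
    p=viewer.camera('top'); r=viewer.recognise('narrow_collar',p)[0]; print(r['rect'])
                              ~~~~~~~~~~~~~~~~~~~~~~~~~~~~~~~~~~~^^^
IndexError: list index out of range
```

The detection has shifted by about 5 px since the last picture, so I check whether the collar is still rolling.

```bash
cat > r.py <<'E'
from h import *
for i in range(4):
    p=viewer.camera('top'); g=p['img'][160:200,190:236].mean(-1); W=cloud(p)[160:200,190:236]
    m=(g>100)&(W[...,2]<.045)&(W[...,2]>.012)&(abs(W[...,0]-.57)<.033)&(abs(W[...,1]-.195)<.055)
    n,l,s,c=cv2.connectedComponentsWithStats(m.astype(np.uint8)); k=1+s[1:,4].argmax(); print(telemetry.get_obs()["time_s"],s[k],c[k]+[190,160],W[l==k].mean(0).round(3),W[l==k][:,2].max())
cv2.imwrite('pics/j.png',cv2.resize(p['img'][155:205,185:245,::-1],None,fx=10,fy=10,interpolation=cv2.INTER_CUBIC))
E
python3 r.py
```

```text
14.4 [23 12 10 11 43] [218.20930233 178.04651163] [0.565 0.201 0.018] 0.02990148637975363
14.45 [23 12 10 11 43] [218.44186047 177.79069767] [0.566 0.201 0.017] 0.02979349742899632
14.5 [23 12 10 11 42] [218.33333333 177.83333333] [0.565 0.201 0.018] 0.030512711988935827
14.55 [23 12 10 11 45] [218.31111111 177.71111111] [0.566 0.201 0.018] 0.034450192719425024
```

Emit:
step_arm --plan '[{"dx": 0, "dy": 0, "dz": 0, "rx": 0, "ry": 0, "rz": 0, "claw": 1}, {"dx": 0, "dy": 0, "dz": 0, "rx": 0, "ry": 0, "rz": 0, "claw": 1}, {"dx": 0, "dy": 0, "dz": 0, "rx": 0, "ry": 0, "rz": 0, "claw": 1}, {"dx": 0, "dy": 0, "dz": 0, "rx": 0, "ry": 0, "rz": 0, "claw": 1}, {"dx": 0, "dy": 0, "dz": 0, "rx": 0, "ry": 0, "rz": 0, "claw": 1}, {"dx": 0, "dy": 0, "dz": 0, "rx": 0, "ry": 0, "rz": 0, "claw": 1}, {"dx": 0, "dy": 0, "dz": 0, "rx": 0, "ry": 0, "rz": 0, "claw": 1}, {"dx": 0, "dy": 0, "dz": 0, "rx": 0, "ry": 0, "rz": 0, "claw": 1}, {"dx": 0, "dy": 0, "dz": 0, "rx": 0, "ry": 0, "rz": 0, "claw": 1}, {"dx": 0, "dy": 0, "dz": 0, "rx": 0, "ry": 0, "rz": 0, "claw": 1}]'

```text
time_s: 15.55
ee_pos: [0.4031, 0.0153, 0.2337]
eef_rot: [-3.142, -0.0, -3.085]
force: [-0.8, 0.1, 0.6]
grip_width: 0.0004
grip_force: 0.0
```

```bash
python3 r.py
```

```text
15.6 [23 12 10 11 43] [218.51162791 177.81395349] [0.566 0.2   0.018] 0.03002271343585462
15.65 [23 12 10 11 46] [218.7826087  177.91304348] [0.565 0.2   0.018] 0.028690156830437418
15.7 [23 12 10 11 44] [218.54545455 178.15909091] [0.565 0.2   0.018] 0.029819810491008108
15.75 [23 12 10 11 44] [218.72727273 177.5       ] [0.566 0.2   0.018] 0.028019795742529812
```

View pics/j.png

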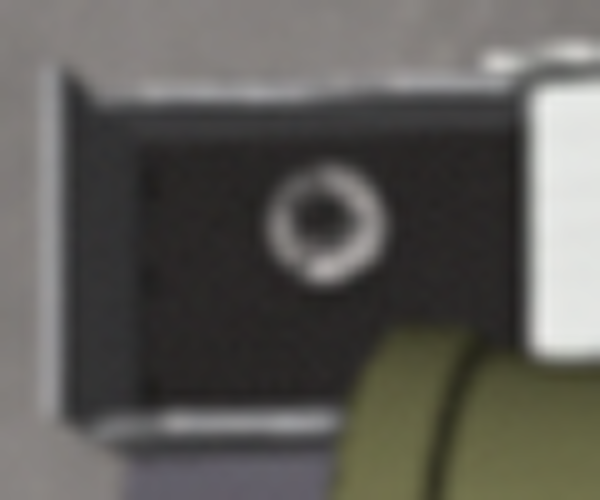

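The collar stands at rest in the left tray at (218,178), so I hand in.

```bash
python3 -c "
from h import *
print(hand_in())"
```

```text
the job is handed in; nothing more can be done
None
```

The job is handed in, with no verdict returned: in the last pictures the gate was fully tipped left, the narrow collar was at rest in the left tray and the wide collar was still in place on the ledge.

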